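# Press the last peg home and point out the empty peg hole

### The arm

A 7-joint arm with a two-finger parallel gripper is mounted at the origin on the work surface. World frame = base frame: x ahead of the robot, y to its left, z up, the work surface at z = 0. Lengths are in m, angles in rad, forces in N, time in s.
With the tool pointing down it reaches from about 0.425 to 0.875 m from the base axis. Payload 8.4 kg.
Tool frame: the origin (TCP) lies between the finger pads, 19 mm behind the fingertips; this is the grasp point; z points along the fingers, y is the line along which they close (so a half turn about z gives the same grasp; the last joint's range is limited). The gripper opens to 85 mm and grips with 20 to 120 N. Pads are 22 mm wide; open, the fingers measure 114 mm over their backs; the gripper's body (76 mm by 85 mm) begins 54 mm behind the grasp point. The pads swing forward as they close: fully open they stand 13 mm farther back than shut.
Start: joints at [1.199, 0.333, 0.04, 1.465, -0.013, 1.343, -0.059], TCP at [0.175, -0.626, 0.25] pointing down, gripper open.
Joint ranges: [-2.58, 2.58], [-0.38, 2.09], [-1.3, 1.39], [0.25, 2.4], [-1.5, 4.64], [0.08, 2.09], [-2.65, 2.65]. Speed limits (rad/s): [2.22, 2.22, 2.79, 2.79, 3.14, 3.14, 3.14].

### API

Orientations are given as a unit quaternion [x, y, z, w].
In Python, from cell import env gives the robot as it stands.
- The arm moves only by the shell command python3 -m inch 'ROWS' [FORCE]. ROWS is JSON, a list of rows, each an object with "xyz": the shift along the tool's x, y, z as a fraction of full scale, a list of three; "twist": the turn, a rotation vector about the tool's x, y, z as a fraction of full scale, a list of three; "claw": the opening, from 0 (shut) to 1 (fully open). A call has 1 to 10 rows; each row shifts and turns the commanded pose from where the row before left it, along the tool's axes as they then stand; what a row does not reach is not made up. Full scale, the value 1, is 20 cm for a shift and 120 degrees for a turn. A row lasts 1/8 s, in which the tool goes at most 62.5 mm and 10.7 degrees, less where a joint would pass 70% of its speed; a pose out of reach is approached as far as the arm can. A call with a number of a shift or a turn outside -1 to 1 is refused whole. A call with a gripper value outside its range is refused whole. The fingers move at their own pace and stop on an object; FORCE is the grip in N (left out, the last holds). Time passes only in rows, so rows that do not move let the fingers close. It gives the time, the measured TCP pose, the force, the opening and the grip force at its end, in the units of the state.
- env.sense(): the state, without advancing time (a new reading comes with each control period).
- env.grab_frame(name): name is "scene" or "top" or "wrist"; returns a dict with "pixels" (420x560x3 uint8, blue, green, red), "camera_matrix" (3x3 intrinsics, pixels), "k1" (the pictures are not rectified: a ray, as slopes to the right and down, at radius r is drawn at 1 + k1 r^2 times it, then the intrinsics apply), "cam_to_world" (4x4, takes a point from camera to world coordinates). Camera axes: x right, y down, z forward; pixel columns grow to the right and rows downward; lengths in m; the calibration is good to about 2 mm. A picture is of the moment at which its call begins. There is no depth.
- env.job_done(): hands the job in; it is judged then, once.
The state is a dict: "time_s": time; "qpos": joint angles; "dq": joint speeds; "effort": joint torques, N m; "position": TCP position; "eef_rot": TCP orientation; "wrist_force": force on the tool from outside, world axes, zero at the start; "torque": the same for the moment, N m; "grip_width": opening from 0.0 (shut) to 1.0 (fully open); "gripper_force": force on a finger pad.
Only numpy, scipy, OpenCV 4.12 (cv2) and the standard library are available. Lean on these libraries where they do the work, as an engineer would, in place of code of your own. Each camera call takes 0.05 s, during which the arm holds its last target. There are 200 camera calls.

### The job

In the peg row of the wooden zither, press the one peg that still stands proud fully home with the fingertips, from on top and without gripping it or pulling it up, until it sits as low as the other pegs. Then show the apprentice where the next peg goes: point straight down at the one empty peg hole, with the fingertips just above it (no more than about 5 cm) and not touching, stay there for at least two seconds, and finish still pointing at it. Leave the zither itself, the other pegs and the loose things around them untouched.

Things in the scene. Friction and masses are not known exactly. Their poses are not given: they have to be found in the camera images.
- zither: Amber wing-shaped wooden zither, fixed flat on the bench. Origin: on the bench under the middle of the peg row; x along the row, y towards the tail, z up. Pale peg block 300 x 50 mm, top 55 mm above the bench, with 8 holes 30 mm apart along x (which holds what varies). Soundboard from y = 25 to 500 mm, 45 mm above the bench; bridge bar at y = 95 mm, 55 mm high. Leave alone.
- proud_peg (a joint): How far (m) the proud peg is pushed down: 0.028 is fully home, collar on the block. It starts at 0.002 to 0.010, that is 18 to 26 mm higher than its neighbours. A tight friction fit: it yields to a slow push of about 7 to 12 N, stays where it is left and stops hard when home.
- proud_peg_top (a point): Centre of the top face of the proud peg's dark thumb-piece (12 mm along the row, 20 across, 20 tall). Below it a dark collar, 15 mm across, 4 tall, and a pale 10 mm stem that shows as far as the peg stands proud. The point moves with the peg; 24 mm above the block's top (79 mm above the bench) when home. Axes parallel to the zither's.
- empty_hole: The one empty peg hole: a dark round hole, 12 mm across and 18 mm deep, in the top of the pale block. Origin: centre of its mouth, level with the block's top (55 mm above the bench). Axes parallel to the zither's.
- spare_peg: Loose peg with a dark head and pale stem, 66 mm long, 20 mm wide, 12 mm thick, lying on the soundboard; for the apprentice, leave alone. Origin: on its underside, inside the head.
- tape_roll: Roll of cream masking tape lying flat on the soundboard, 90 mm across, 25 mm tall. Origin: centre of its underside. Leave alone.
- pliers: Pliers with red handles, 175 mm long, 14 mm thick, lying on the bench. Origin: underside, near the middle. Leave alone.
- knife: Yellow utility knife, blade in, 155 mm long, 21 mm thick, lying on the bench. Origin: centre of its underside. Leave alone.
- mallet: Wooden mallet lying on the bench, 245 mm long, head 105 mm wide and 70 mm tall. Origin: bench height, below the handle's length, 100 mm behind the head's centre along -x. Leave alone.
- wax_tin: Round green wax tin, 72 mm across, 45 mm tall. Origin: centre of its underside. Leave alone.
- peg_1: A peg that is already home: same form and colours as the proud peg, its top 24 mm above the block, turned up to 15 degrees either way. Origin: on its axis, level with the block's top. Leave alone.
- peg_2: Another peg that is home, as peg_1.
- peg_3: Another peg that is home, as peg_1.
- peg_4: Another peg that is home, as peg_1.
- peg_5: Another peg that is home, as peg_1.
- peg_6: Another peg that is home, as peg_1.

How it is judged:
On the way, in this order (a step that is already met when the one before it is completed fails the run):
1. the proud peg is pressed fully home (within 2 mm) (value of joint proud_peg above 0.026 m), for 0.2 s.
2. the tool points straight down just above the empty hole for two seconds (horizontal distance between the grasp point and empty_hole below 0.012 m and z of the grasp point in the frame of empty_hole below 0.075 m and angle between the grasp point's own z axis and vertical above 2.7 rad), for 2 s.
At the end, for the whole second after the job is handed in: The proud peg is home to within 2 mm, and the tool still points down (within 25 degrees) at the empty hole: TCP within 12 mm sideways of its centre and no more than 75 mm above its mouth (fingertips no more than about 55 mm), touching nothing (all of step 2 and value of joint proud_peg above 0.026 m).
It fails at once if the zither or a peg that is already home is touched (contact force between any of the arm, the fingers and zither above 0.5 N or contact force between any of the arm, the fingers and peg_1 above 0.5 N or contact force between any of the arm, the fingers and peg_2 above 0.5 N or contact force between any of the arm, the fingers and peg_3 above 0.5 N or contact force between any of the arm, the fingers and peg_4 above 0.5 N or contact force between any of the arm, the fingers and peg_5 above 0.5 N or contact force between any of the arm, the fingers and peg_6 above 0.5 N).
It fails at once if a loose thing is touched, moved or lifted (contact force between any of the arm, the fingers and spare_peg above 0.5 N or contact force between any of the arm, the fingers and tape_roll above 0.5 N or contact force between any of the arm, the fingers and pliers above 0.5 N or contact force between any of the arm, the fingers and knife above 0.5 N or contact force between any of the arm, the fingers and mallet above 0.5 N or contact force between any of the arm, the fingers and wax_tin above 0.5 N or distance of any of spare_peg, tape_roll, pliers, knife, mallet, wax_tin from where it was at the start of the episode above 0.01 m).
It fails at once if the proud peg is taken between the fingers (z of the grasp point in the frame of proud_peg_top below 0.008 m and horizontal distance between the grasp point and proud_peg_top below 0.02 m).
It fails at once if the proud peg is pulled up (value of joint proud_peg below 0.001 m).
It also fails if it takes over 42 s, if anything falls off the work surface, if the arm or the gripper's body presses on something with over 40 N, if the wrist force passes 120 N, or if a joint passes its speed limit or range.

## Working session

There is one attempt and no reset: what is moved stays moved. The work goes in short steps, Python scripts to look and compute and a shell command to move; the robot and the scene stay as the last step left them, time stands still between calls to the robot, and variables do not carry over. Pictures are saved under pics/ and viewed, at most 10 in all, crops included, and the job is handed in when it is done.

```bash
mkdir -p pics; cat > h.py <<'E'
import numpy as np,cv2
from cell import env
def grab(n,f):
    d=env.grab_frame(n); cv2.imwrite(f,d["pixels"]); np.savez(f[:-4],**{k:np.array(v) for k,v in d.items()}); return d
def load(f): return np.load(f[:-4]+".npz")
def px2w(d,u,v,z):
    K=d["camera_matrix"];k=float(d["k1"]);T=d["cam_to_world"]
    p=np.array([(u-K[0,2])/K[0,0],(v-K[1,2])/K[1,1]]);q=p.copy()
    for _ in range(30): q=p/(1+k*(q@q))
    r=T[:3,:3]@np.array([q[0],q[1],1]);o=T[:3,3]
    return o+r*(z-o[2])/r[2]
def w2px(d,P):
    T=d["cam_to_world"];K=d["camera_matrix"];k=float(d["k1"])
    c=T[:3,:3].T@(np.array(P)-T[:3,3]);q=c[:2]/c[2];q=q*(1+k*(q@q))
    return np.array([K[0,0]*q[0]+K[0,2],K[1,1]*q[1]+K[1,2]])
E
python3 - <<'E'
from h import *
for n in ["scene","top","wrist"]:
    d=grab(n,f"pics/{n}0.png");print(n,np.round(d["cam_to_world"],3).tolist(),d["camera_matrix"][0,0],d["k1"])
print(env.sense())
E
```

```text
scene [[-0.06, 0.746, -0.663, 1.148], [0.998, 0.038, -0.049, -0.077], [-0.011, -0.665, -0.747, 0.799], [0.0, 0.0, 0.0, 1.0]] 386.63261817057804 -0.050278725063320394
top [[-0.014, -0.981, 0.192, 0.289], [-1.0, 0.018, 0.023, -0.148], [-0.026, -0.191, -0.981, 1.226], [0.0, 0.0, 0.0, 1.0]] 424.9650140623131 -0.04447018132031624
wrist [[0.268, -0.922, -0.28, 0.247], [-0.963, -0.257, -0.077, -0.605], [-0.001, 0.29, -0.957, 0.372], [0.0, 0.0, 0.0, 1.0]] 343.3921952301713 -0.03697043584304377
{'time_s': 0.15, 'qpos': array([ 1.19882348,  0.33373235,  0.03990007,  1.46605786, -0.0134154 ,
        1.34330915, -0.05846393]), 'dq': array([ 2.15843311e-03, -5.21245750e-04,  7.75495285e-04, -2.68819268e-03,
        1.05002093e-03,  7.47783294e-05, -1.24493709e-03]), 'effort': array([ 2.73486483e-03, -6.59044003e+01,  1.36727348e+00, -4.05869436e+01,
        1.68770249e-02,  9.76093230e-03,  2.75184777e-05]), 'position': array([ 0.17499328, -0.62565708,  0.24934147]), 'eef_rot': array([ 9.90714043e-01,  1.35960656e-01, -1.20605898e-04, -6.08397982e-04]), 'wrist_force': array([ 0.57452409, -0.20973004, -0.22040553]), 'torque': array([-0.01976408,  0.02299759, -0.01445389]), 'gripper_force': 0.0, 'grip_width': 0.9990461551364616}
```

View pics/top0.png

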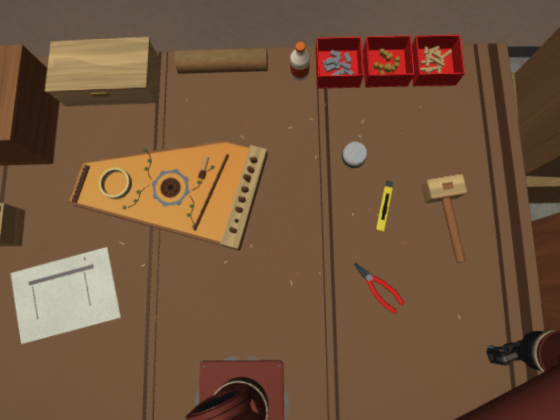

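View pics/scene0.png

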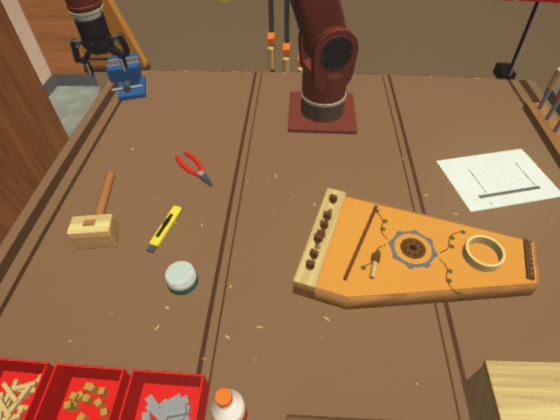

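The top view shows the peg row running from about (255,155) to (233,240). In the scene view it runs from (333,198) to (310,265). I'll enlarge both.

```bash
python3 - <<'E'
from h import *
a=cv2.imread("pics/top0.png")[140:255,210:275];b=cv2.imread("pics/scene0.png")[185:295,290:355]
r=lambda x,s:cv2.resize(x,None,fx=s,fy=s,interpolation=cv2.INTER_CUBIC)
a=r(a,5);b=r(b,5);h=max(a.shape[0],b.shape[0])
p=lambda x:cv2.copyMakeBorder(x,0,h-x.shape[0],0,10,cv2.BORDER_CONSTANT)
cv2.imwrite("pics/z0.png",np.hstack([p(a),p(b)]))
E
```

```text
(no output)
```

View pics/z0.png

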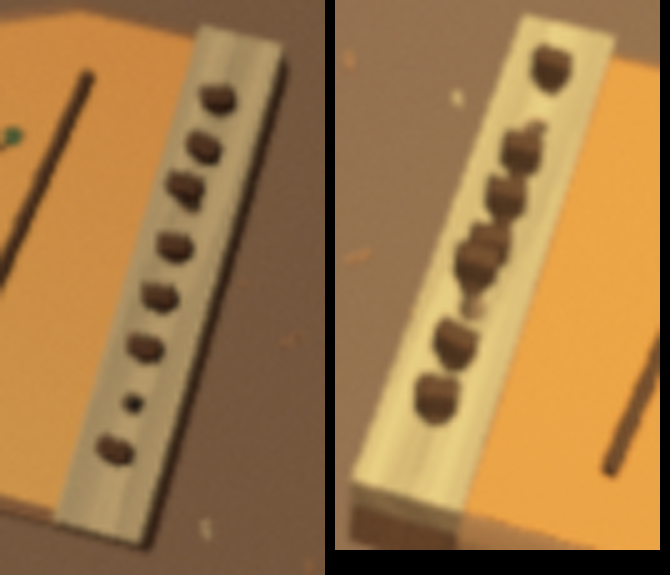

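```bash
python3 - <<'E'
from h import *
t=load("pics/top0.png");s=load("pics/scene0.png")
f=lambda x,y,o:((x+.5)/5-.5+o[0],(y+.5)/5-.5+o[1])
T=lambda x,y,z:px2w(t,*f(x,y,(210,140)),z)
S=lambda x,y,z:px2w(s,*f(x-335,y,(290,185)),z)
print("hole",T(133,403,.055),S(535,128,.055))
tp=[T(x,y,.069) for x,y in [(218,99),(204,147),(175,246),(160,297),(145,347),(115,450)]]
sp=[S(x,y,.069) for x,y in [(437,398),(455,343),(490,238),(506,197),(521,151),(551,67)]]
idx=np.array([0,1,3,4,5,7])
for P in (tp,sp):
    P=np.array(P)[:,:2];A=np.c_[np.ones(6),idx];c,_,_,_=np.linalg.lstsq(A,P,rcond=None)
    print("pitch",np.linalg.norm(c[1]),"ang",np.degrees(np.arctan2(c[1,1],c[1,0])),"hole",c[0]+6*c[1],"proud",c[0]+2*c[1],np.abs(A@c-P).max())
for z in(.07,.09,.1):print(z,T(187,190,z),S(477,262,z))
print("corners",T(200,25,.055),T(285,43,.055),T(143,545,.055),T(55,520,.055),S(355,478,.055),S(465,512,.055),S(525,13,.055),S(615,38,.055))
E
```

```text
hole [0.4993132  0.00748668 0.055     ] [0.50273159 0.00827969 0.055     ]
pitch 0.02995032396506713 ang 164.13784925643384 hole [0.49947492 0.00723193] proud [ 0.61471443 -0.02551262] 0.0002494952089768798
pitch 0.030006122684239245 ang 164.17058045207744 hole [0.50125877 0.00776631] proud [ 0.6167317  -0.02497329] 0.002906581172446021
0.07 [ 0.61835864 -0.02427059  0.07      ] [ 0.60020827 -0.02298332  0.07      ]
0.09 [ 0.61266767 -0.02641871  0.09      ] [ 0.61524978 -0.02447628  0.09      ]
0.1 [ 0.60982218 -0.02749276  0.1       ] [ 0.62277054 -0.02522277  0.1       ]
corners [ 0.72202072 -0.02995697  0.055     ] [ 0.70981573 -0.07942101  0.055     ] [0.41921407 0.00139963 0.055     ] [0.43394098 0.0506651  0.055     ] [ 0.7098548  -0.07626002  0.055     ] [ 0.72418567 -0.02817056  0.055     ] [0.4215974 0.0053415 0.055    ] [0.43764723 0.05238294 0.055     ]
```

Both cameras agree: the proud peg is third from the far end, at about (0.615,-0.025). The hole is at about (0.500,0.0076) and the row lies at -15.85°. I'll shut the fingers, align tool x with the row and move above the peg.

```bash
python3 -m inch '[{"xyz":[0,0,0],"twist":[0,0,0.0656],"claw":0},{"xyz":[0,0,0],"twist":[0,0,0.0656],"claw":0},{"xyz":[0,0,0],"twist":[0,0,0.0656],"claw":0},{"xyz":[0,0,0],"twist":[0,0,0.0656],"claw":0},{"xyz":[0.05,-0.12,0],"twist":[0,0,0],"claw":0},{"xyz":[0.09,-0.25,0],"twist":[0,0,0],"claw":0},{"xyz":[0.09,-0.25,0],"twist":[0,0,0],"claw":0},{"xyz":[0.09,-0.25,0],"twist":[0,0,0],"claw":0},{"xyz":[0.09,-0.25,0],"twist":[0,0,0],"claw":0},{"xyz":[0,0,0],"twist":[0,0,0],"claw":0}]'
cat > rel.py <<'E'
import sys
from h import *
from scipy.spatial.transform import Rotation as R
s=env.sense();r=R.from_quat(s["eef_rot"]);M=r.as_matrix()
g=np.array([float(a) for a in sys.argv[1:4]])
print("pos",s["position"].round(4),"t",s["time_s"],"F",s["wrist_force"].round(2),"q",s["qpos"].round(2))
print("frac",(M.T@(g-s["position"])/.2).round(4))
c,n=np.cos(np.radians(-15.85)),np.sin(np.radians(-15.85))
W=np.array([[c,n,0],[n,-c,0],[0,0,-1]])
print("twist",(R.from_matrix(M.T@W).as_rotvec()/np.radians(120)).round(4))
E
python3 rel.py .6153 -.0252 .22
```

```text
time_s: 1.4
position: [0.3184, -0.4292, 0.2501]
eef_rot: [0.991, -0.134, 0.0, -0.001]
wrist_force: [-1.0, -0.6, -0.3]
grip_width: 0.001
gripper_force: 0.0
pos [ 0.3184 -0.4292  0.2501] t 1.4 F [-1.01 -0.65 -0.35] q [ 0.88  0.1  -0.03  1.74  0.    1.29 -0.99]
frac [ 0.8923 -2.3423  0.1542]
twist [-0.0006 -0.0003  0.0033]
```

```bash
python3 -m inch '[{"xyz":[0.05,-0.13,0],"twist":[0,0,0],"claw":0},{"xyz":[0.1,-0.26,0],"twist":[0,0,0],"claw":0},{"xyz":[0.1,-0.26,0],"twist":[0,0,0],"claw":0},{"xyz":[0.1,-0.26,0],"twist":[0,0,0],"claw":0},{"xyz":[0.1,-0.26,0],"twist":[0,0,0],"claw":0},{"xyz":[0.1,-0.26,0],"twist":[0,0,0],"claw":0},{"xyz":[0.1,-0.26,0],"twist":[0,0,0],"claw":0},{"xyz":[0.1,-0.26,0],"twist":[0,0,0],"claw":0},{"xyz":[0.1,-0.26,0.06],"twist":[0,0,0],"claw":0},{"xyz":[0,0,0],"twist":[0,0,0],"claw":0}]'
python3 - <<'E'
from h import *
d=grab("wrist","pics/w1.png")
E
python3 rel.py .6153 -.0252 .18
```

```text
time_s: 2.65
position: [0.6006, -0.0499, 0.2363]
eef_rot: [0.991, -0.135, -0.001, -0.001]
wrist_force: [0.4, -0.5, 0.1]
grip_width: 0.001
gripper_force: 0.0
pos [ 0.5999 -0.0529  0.2368] t 2.7 F [-0.02 -0.62  0.49] q [ 0.34  0.27 -0.4   1.59  0.11  1.31 -1.91]
frac [ 0.0374 -0.1539  0.2839]
twist [-0.0002  0.001   0.0013]
```

View pics/w1.png

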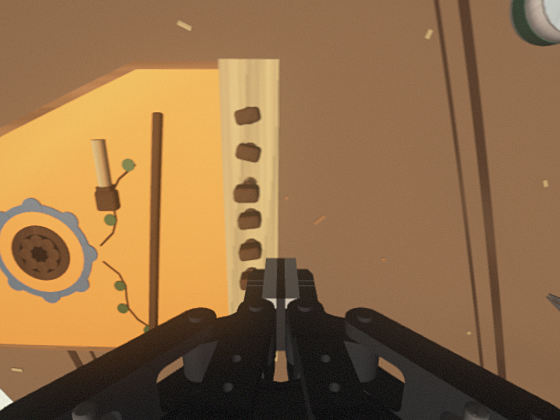

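The wrist view shows the far end of the row: pegs at (247,116), (248,152), the larger proud one at (246,190), then (250,219) and (250,250). I'll compare these with the predicted positions.

```bash
python3 - <<'E'
from h import *
d=load("pics/w1.png");a=np.radians(164.15);e=np.array([np.cos(a),np.sin(a)]);p=np.array([.6153,-.0252])
for i in range(-2,3):
    q=p+.03*i*e
    for z in (.079,.1,.055): print(i,z,w2px(d,[*q,z]).round(1),end=" ")
    print()
im=d["pixels"][80:290,200:300];s=cv2.resize(im,None,fx=2.8*2/2,fy=2.8)
for i in range(-2,3):
    q=p+.03*i*e; u,v=w2px(d,[*q,.079 if i else .101]); cv2.drawMarker(s,(int((u-200+.5)*2.8),int((v-80+.5)*2.8)),(0,255,0),0,8)
cv2.imwrite("pics/w1z.png",s)
E
```

```text
-2 0.079 [247.2 116.9] -2 0.1 [244.5 117.6] -2 0.055 [249.9 116.1] 
-1 0.079 [248.  154.9] -1 0.1 [245.4 158.6] -1 0.055 [250.5 151.3] 
0 0.079 [248.8 190.8] 0 0.1 [246.4 197.1] 0 0.055 [251.2 184.6] 
1 0.079 [249.6 224.6] 1 0.1 [247.3 233.2] 1 0.055 [251.8 216.2] 
2 0.079 [250.3 256.5] 2 0.1 [248.1 267. ] 2 0.055 [252.4 246.1]
```

View pics/w1z.png

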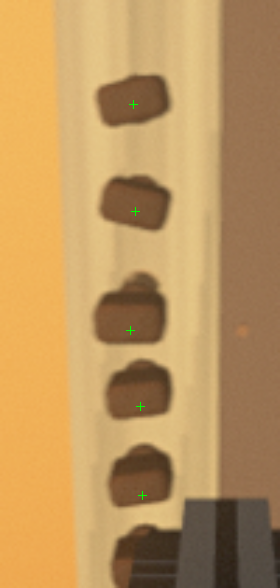

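The predicted marks land on the top faces, so the position is good to about 1–2 mm. Next I move over the peg.

```bash
python3 -m inch '[{"xyz":[0.02,-0.077,0.05],"twist":[0,0,0],"claw":0},{"xyz":[0.017,-0.077,0.1],"twist":[0,0,0],"claw":0},{"xyz":[0,0,0.1],"twist":[0,0,0.0013],"claw":0},{"xyz":[0,0,0],"twist":[0,0,0],"claw":0},{"xyz":[0,0,0],"twist":[0,0,0],"claw":0},{"xyz":[0,0,0],"twist":[0,0,0],"claw":0}]'
python3 rel.py .6153 -.0252 .135
```

```text
time_s: 3.45
position: [0.6154, -0.027, 0.1889]
eef_rot: [0.99, -0.14, 0.001, 0.0]
wrist_force: [0.0, 0.1, -0.4]
grip_width: 0.003
gripper_force: 0.0
pos [ 0.6154 -0.027   0.1889] t 3.45 F [ 0.05  0.1  -0.44] q [ 0.3   0.33 -0.41  1.61  0.14  1.22 -1.98]
frac [-0.0033 -0.0086  0.2694]
twist [-0.0001 -0.0006 -0.0017]
```

```bash
python3 -m inch '[{"xyz":[-0.003,-0.0086,0.08],"twist":[0,0,-0.0017],"claw":0},{"xyz":[0,0,0.1],"twist":[0,0,0],"claw":0},{"xyz":[0,0,0.08],"twist":[0,0,0],"claw":0},{"xyz":[0,0,0],"twist":[0,0,0],"claw":0},{"xyz":[0,0,0],"twist":[0,0,0],"claw":0},{"xyz":[0,0,0],"twist":[0,0,0],"claw":0}]'
python3 rel.py .6153 -.0252 .098
python3 - <<'E'
from h import *
d=grab("wrist","pics/w2.png");s=grab("scene","pics/s2.png")
cv2.imwrite("pics/c2.png",np.hstack([d["pixels"][100:400,150:400],cv2.resize(s["pixels"][170:295,280:370],None,fx=2.4,fy=2.4)]))
E
```

```text
time_s: 4.2
position: [0.6154, -0.0247, 0.1368]
eef_rot: [0.99, -0.138, 0.001, -0.0]
wrist_force: [-0.4, -0.5, 0.6]
grip_width: -0.003
gripper_force: 0.0
pos [ 0.6154 -0.0247  0.1368] t 4.2 F [-0.44 -0.49  0.61] q [ 0.29  0.38 -0.4   1.67  0.16  1.13 -2.  ]
frac [-1.000e-04  2.600e-03  1.938e-01]
twist [-0.0001 -0.0006  0.0003]
```

View pics/c2.png

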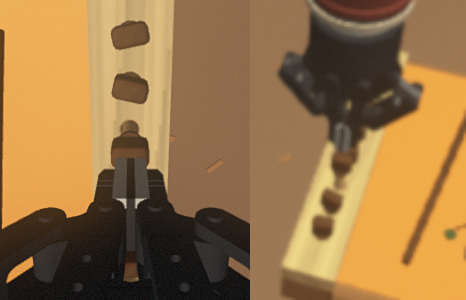

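The shut fingertips stand right above the proud peg, which shows at (130,145) with its stem just above. I'll press slowly.

```bash
python3 -m inch '[{"xyz":[0,0.0026,0.012],"twist":[0,0,0],"claw":0},{"xyz":[0,0,0.012],"twist":[0,0,0],"claw":0},{"xyz":[0,0,0.012],"twist":[0,0,0],"claw":0},{"xyz":[0,0,0.012],"twist":[0,0,0],"claw":0},{"xyz":[0,0,0.012],"twist":[0,0,0],"claw":0},{"xyz":[0,0,0.012],"twist":[0,0,0],"claw":0},{"xyz":[0,0,0.012],"twist":[0,0,0],"claw":0},{"xyz":[0,0,0.012],"twist":[0,0,0],"claw":0},{"xyz":[0,0,0.012],"twist":[0,0,0],"claw":0},{"xyz":[0,0,0],"twist":[0,0,0],"claw":0}]'
python3 rel.py .6153 -.0252 .098
```

```text
time_s: 5.55
position: [0.6149, -0.0252, 0.1148]
eef_rot: [0.99, -0.138, 0.0, 0.0]
wrist_force: [-2.2, -0.1, 4.7]
grip_width: -0.0
gripper_force: 2.2
pos [ 0.6149 -0.0252  0.1148] t 5.55 F [-2.22 -0.13  4.68] q [ 0.29  0.4  -0.4   1.69  0.17  1.09 -2.01]
frac [ 0.0021 -0.0007  0.0842]
twist [ 0.     -0.0001  0.0003]
```

In contact, with 4.7 N upward. I'll continue.

```bash
python3 -m inch '[{"xyz":[0,0,0.01],"twist":[0,0,0],"claw":0},{"xyz":[0,0,0.01],"twist":[0,0,0],"claw":0},{"xyz":[0,0,0.01],"twist":[0,0,0],"claw":0},{"xyz":[0,0,0.01],"twist":[0,0,0],"claw":0},{"xyz":[0,0,0.01],"twist":[0,0,0],"claw":0},{"xyz":[0,0,0.01],"twist":[0,0,0],"claw":0},{"xyz":[0,0,0.01],"twist":[0,0,0],"claw":0},{"xyz":[0,0,0],"twist":[0,0,0],"claw":0}]'
python3 rel.py .6153 -.0252 .098
```

```text
time_s: 6.55
position: [0.6149, -0.0252, 0.1008]
eef_rot: [0.99, -0.138, 0.0, 0.0]
wrist_force: [-2.0, 0.1, 4.5]
grip_width: 0.003
gripper_force: 2.4
pos [ 0.6149 -0.0252  0.1008] t 6.55 F [-2.    0.15  4.47] q [ 0.29  0.41 -0.4   1.7   0.18  1.06 -2.01]
frac [ 0.002  -0.0007  0.0142]
twist [-0.     -0.0001  0.0003]
```

```bash
python3 -m inch '[{"xyz":[0,0,0.005],"twist":[0,0,0],"claw":0},{"xyz":[0,0,0.005],"twist":[0,0,0],"claw":0},{"xyz":[0,0,0.004],"twist":[0,0,0],"claw":0},{"xyz":[0,0,0],"twist":[0,0,0],"claw":0}]'
python3 rel.py .6153 -.0252 .098
```

```text
time_s: 7.05
position: [0.6149, -0.0252, 0.0981]
eef_rot: [0.99, -0.138, 0.0, 0.0]
wrist_force: [-1.8, 0.4, 6.4]
grip_width: -0.003
gripper_force: 3.0
pos [ 0.6149 -0.0252  0.0981] t 7.05 F [-1.82  0.38  6.43] q [ 0.29  0.42 -0.39  1.7   0.18  1.06 -2.01]
frac [ 0.002  -0.0007  0.0007]
twist [ 0.     -0.0001  0.0003]
```

Almost home. I'll push on in small steps to find the hard stop.

```bash
python3 -m inch '[{"xyz":[0,0,0.004],"twist":[0,0,0],"claw":0},{"xyz":[0,0,0],"twist":[0,0,0],"claw":0}]'
python3 -m inch '[{"xyz":[0,0,0.004],"twist":[0,0,0],"claw":0},{"xyz":[0,0,0],"twist":[0,0,0],"claw":0}]'
```

```text
time_s: 7.3
position: [0.6149, -0.0252, 0.0978]
eef_rot: [0.99, -0.138, 0.0, 0.0]
wrist_force: [-4.8, 0.4, 10.3]
grip_width: 0.001
gripper_force: 5.0
time_s: 7.55
position: [0.615, -0.0252, 0.0978]
eef_rot: [0.99, -0.138, 0.0, 0.0]
wrist_force: [-7.4, -0.2, 16.8]
grip_width: 0.002
gripper_force: 8.1
```

Hard stop at 0.0978, against 0.098 expected, so the peg is home. I'll lift and go to the hole.

```bash
python3 -m inch '[{"xyz":[0,0,-0.08],"twist":[0,0,0],"claw":0},{"xyz":[0,0,-0.12],"twist":[0,0,0],"claw":0},{"xyz":[0,0,-0.12],"twist":[0,0,0],"claw":0},{"xyz":[0,0,-0.12],"twist":[0,0,0],"claw":0},{"xyz":[-0.15,0,0],"twist":[0,0,0],"claw":0},{"xyz":[-0.15,0,0],"twist":[0,0,0],"claw":0},{"xyz":[-0.15,0,0],"twist":[0,0,0],"claw":0},{"xyz":[-0.15,0,0],"twist":[0,0,0],"claw":0},{"xyz":[0,0,0],"twist":[0,0,0],"claw":0},{"xyz":[0,0,0],"twist":[0,0,0],"claw":0}]'
python3 rel.py .5002 .0076 .120
python3 - <<'E'
from h import *
d=grab("wrist","pics/w3.png");s=grab("scene","pics/s3.png")
for z in (.055,):print(w2px(d,[.5002,.0076,z]),w2px(s,[.5002,.0076,z]))
cv2.imwrite("pics/c3.png",np.hstack([d["pixels"][0:420,100:450],cv2.resize(s["pixels"][170:295,280:370],None,fx=3.36,fy=3.36)]))
E
```

```text
time_s: 8.8
position: [0.5001, 0.0072, 0.1846]
eef_rot: [0.99, -0.138, 0.001, -0.0]
wrist_force: [-0.1, 0.0, -0.5]
grip_width: 0.002
gripper_force: 0.0
pos [0.5001 0.0072 0.1846] t 8.8 F [-0.12  0.02 -0.53] q [ 0.32  0.1  -0.45  1.89  0.05  1.16 -1.99]
frac [-0.0005 -0.0019  0.3232]
twist [-0.0001 -0.0006  0.0002]
[281.05249653 209.44276155] [329.30239103 209.43531512]
```

View pics/c3.png

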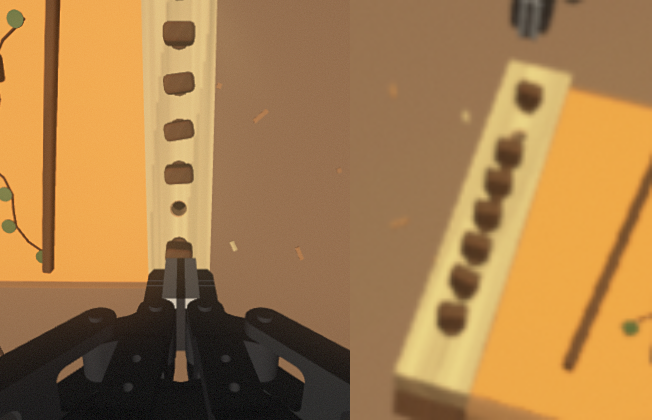

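All seven pegs now sit level. The hole shows at (279,208), against (281,209) predicted, so I can descend.

```bash
python3 -m inch '[{"xyz":[0,0,0.08],"twist":[0,0,0],"claw":0},{"xyz":[0,0,0.12],"twist":[0,0,0],"claw":0},{"xyz":[0,0,0.08],"twist":[0,0,0],"claw":0},{"xyz":[0,0,0.035],"twist":[0,0,0],"claw":0},{"xyz":[0,0,0],"twist":[0,0,0],"claw":0},{"xyz":[0,0,0],"twist":[0,0,0],"claw":0},{"xyz":[0,0,0],"twist":[0,0,0],"claw":0},{"xyz":[0,0,0],"twist":[0,0,0],"claw":0},{"xyz":[0,0,0],"twist":[0,0,0],"claw":0},{"xyz":[0,0,0],"twist":[0,0,0],"claw":0}]'
python3 -m inch '[{"xyz":[0,0,0],"twist":[0,0,0],"claw":0},{"xyz":[0,0,0],"twist":[0,0,0],"claw":0},{"xyz":[0,0,0],"twist":[0,0,0],"claw":0},{"xyz":[0,0,0],"twist":[0,0,0],"claw":0},{"xyz":[0,0,0],"twist":[0,0,0],"claw":0},{"xyz":[0,0,0],"twist":[0,0,0],"claw":0},{"xyz":[0,0,0],"twist":[0,0,0],"claw":0},{"xyz":[0,0,0],"twist":[0,0,0],"claw":0},{"xyz":[0,0,0],"twist":[0,0,0],"claw":0},{"xyz":[0,0,0],"twist":[0,0,0],"claw":0}]'
python3 -m inch '[{"xyz":[0,0,0],"twist":[0,0,0],"claw":0},{"xyz":[0,0,0],"twist":[0,0,0],"claw":0},{"xyz":[0,0,0],"twist":[0,0,0],"claw":0},{"xyz":[0,0,0],"twist":[0,0,0],"claw":0},{"xyz":[0,0,0],"twist":[0,0,0],"claw":0},{"xyz":[0,0,0],"twist":[0,0,0],"claw":0},{"xyz":[0,0,0],"twist":[0,0,0],"claw":0},{"xyz":[0,0,0],"twist":[0,0,0],"claw":0},{"xyz":[0,0,0],"twist":[0,0,0],"claw":0},{"xyz":[0,0,0],"twist":[0,0,0],"claw":0}]'
```

```text
time_s: 10.15
position: [0.4994, 0.0075, 0.1211]
eef_rot: [0.99, -0.138, 0.0, -0.0]
wrist_force: [0.6, -0.4, -0.9]
grip_width: -0.003
gripper_force: 0.0
time_s: 11.4
position: [0.4994, 0.0074, 0.121]
eef_rot: [0.99, -0.138, 0.0, -0.0]
wrist_force: [-0.3, 0.9, 0.4]
grip_width: -0.0
gripper_force: 0.0
time_s: 12.65
position: [0.4993, 0.0075, 0.121]
eef_rot: [0.99, -0.138, 0.0, -0.0]
wrist_force: [-0.8, -0.2, -0.5]
grip_width: -0.003
gripper_force: 0.0
```

```bash
python3 -c "
from cell import env
print(env.job_done())"
```

```text
the job is handed in; nothing more can be done
None
```

The job is handed in: the proud peg went down to its hard stop, and the tool finished pointing straight down at the empty hole, about 47 mm above its mouth and touching nothing; no verdict came back.

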